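# Pin a steel cleat in the tack-welding jig and lock the pin

## Task

Get the steel angle cleat ready for tacking: push it fully home in the jig, against the column. Then press the black knob down so that the jig's sprung pin goes through the cleat's hole, and while you hold it down slide the keeper's tab fully home, away from the knob, so that the pin stays locked down when you let go. Press and push gently, by feel, never hard against the stops, and leave the other things on the bench where they are.

Things in the scene. Friction and masses are not known exactly. Their poses are not given: they have to be found in the camera images.
- jig: Tack-welding jig, fixed to the bench on a packing plate. Origin: in the base plate's underside (2 to 10 mm over the bench: it varies), under the pin's axis; heights below count from it. Its y axis runs from the loading end to the grey column. z up. Base plate 120 (x) by 195 (y -100 to 95) by 12 mm high. Two guide bars, inner faces at x = +-21, y -60 to 25, tops 22 mm high. Column from y = 25 to 88.
- bridge_top (a point): On the pin's axis, in the top face (66 mm over the jig's origin) of the jig's flat bridge, 50 wide (x), y -30 to 88, 16 thick, that reaches from the column over the work and carries plunger and keeper; steel gibs beside the keeper reach 74 mm. All is free above.
- stop_face (a point): Middle of the column's face at jig y = 25 mm, 4 mm above the base plate: the cleat's stop. The cleat's toe touches it when the cleat is home.
- cleat: The work, loose: 40 mm wide (x) piece of 100 x 50 x 6 mm steel angle, 0.2 to 0.35 kg, slid in between the guides (1 mm play a side) on the base plate. Flat leg along y, upright leg (50 high) at its -y end. Origin: underside, centre of the 13 mm hole, 25 mm from the toe (+y end). Axes as the jig's. Home: its origin 12 mm over the jig's. Starts 10 to 18 mm short of it (-y).
- cleat_back (a point): Middle of the outer (-y) face of the cleat's upright leg, 75 mm from the hole, 20 mm above the underside, 32 mm over the jig's origin: push here towards jig +y. Pushed much higher against the stop, the cleat tips. It drags with 1 to 3 N.
- plunger (a joint): Travel of the sprung pin, m: 0 up, 0.014 at the hard stop. Spring about 5 N at the top, 14 N at the bottom. Its 9 mm tapered pin hangs 5 mm above the cleat's flat leg: if the cleat is not home it lands on the steel and stops at 0.005. From 0.0115 on its 20 mm body is below the keeper plate, which can then slide over its shoulder. Let go unlocked it springs up; locked it rests at 0.011.
- shoulder (a point): On the pin's axis, where the plunger's 20 mm body ends in a square shoulder under its thin neck; moves with the plunger, 77.5 mm over the jig's origin when up. On the neck sits the round black knob to press: 40 mm in diameter, flat top 36, 10 thick. It is screwed on and locked with a nut at no fixed height: its top is 22 to 40 mm above this point, a different setting on each jig.
- keeper (a joint): Travel of the keeper, m, towards jig +y: 0 free (starts within 1 mm), 0.014 fully home at its hard stop. A flat plate with a keyhole, 36 mm wide, 5 thick, between the gibs on the bridge, with a tab bent up beside the knob. Friction about 2 N, more under the sprung shoulder. With the plunger up it goes only 1 to 3 mm: the plunger's body blocks it.
- tab_face (a point): Centre of the knob-side (-y) face of the keeper's upright tab (26 wide in x, 5 thick, top edge 118 mm over the jig's origin), 8 mm below its top edge. Keeper free: the face is 22 mm from the pin's axis, 2 mm clear of the knob's rim; so fingers that press the knob can slide on across it, to +y, and push the tab with their side. Moves with the keeper.
- hammer: Bystander: hammer lying on the bench, 260 mm long. Leave alone.
- wire_brush: Bystander: wooden wire brush lying on the bench, bristles down, 260 mm long, 38 high. Leave alone.
- tube: Bystander: offcut of steel tube standing on end, 60 mm in diameter, 100 mm high. Leave alone.
- magnet_square: Bystander: red welding magnet, stepped block 90 mm long, 18 mm thick, 70 mm high. Leave alone.
Mind the look-alikes: they are no part of the job. What is shaped like the cleat but green or pink is not meant.

How it is judged:
By the outcome, as a careful person would: the job done as asked, in the order asked, and still so for the second after the job is handed in, with the robot touching nothing.
It also fails if it takes over 67 s, if anything falls off the work surface, if the arm or the gripper's body presses on something with over 40 N, if the wrist force passes 120 N, or if a joint passes its speed limit or range.

## Robot

A 7-joint arm with a two-finger parallel gripper is mounted at the origin on the work surface. World frame = base frame: x ahead of the robot, y to its left, z up, the work surface at z = 0. Lengths are in m, angles in rad, forces in N, time in s.
With the tool pointing down it reaches from about 0.4 to 0.85 m from the base axis. Payload 4.5 kg.
Tool frame: the origin (TCP) lies at the very end of the fingers, on their centre line; the grasp point (between the pads) lies 19 mm behind it (r.grip_depth is the distance from the TCP to the grasp point, in m); z points along the fingers, x is the direction in which the jaws open and shut, and the axes are right-handed (so a half turn about z gives the same grasp; the last joint's range is limited). The gripper opens to 88 mm and grips with 3 to 60 N. Pads are 18 mm wide; open, the fingers measure 123 mm over their backs; the gripper's body (75 mm by 187 mm) begins 45 mm behind the grasp point.
Start: joints at [-1.132, 0.689, -0.195, 1.565, 0.157, 0.902, -0.215], TCP at [0.246, 0.575, 0.239] pointing down, gripper open.
Joint ranges: [-3.01, 3.01], [-0.46, 2.08], [-1.47, 1.51], [0.13, 2.56], [-1, 4.14], [0.04, 2.09], [-2.66, 2.66]. Speed limits (rad/s): [2.57, 2.57, 3.14, 3.14, 3.14, 3.14, 3.14].

## Interface

Orientations are given as a unit quaternion [x, y, z, w].
In Python, from plant import r gives the robot as it stands. The module is installed in compiled form; this text tells all that it offers.
- The arm moves only by the shell command python3 -m jog 'ROWS' [FORCE]. ROWS is JSON, a list of rows, each a list of 5 numbers: the shift along the tool's x, y, z in units of 1 m (1.0 is 1 m), then the turn about the tool's z in units of 360 degrees (1.0 is 360 degrees), then the closure, from 0 (fully open) to 1 (shut). In form: [[dx, dy, dz, yaw, fingers], ...]. A call has 1 to 20 rows; each row shifts and turns the commanded pose from where the row before left it, along the tool's axes as they then stand; what a row does not reach is not made up. A row lasts 1/10 s, in which the tool goes at most 50 mm and 8.59 degrees, less where a joint would pass 70% of its speed; a pose out of reach is approached as far as the arm can. A call with a number of a shift or a turn outside -1 to 1 is refused whole. A call with a gripper value outside its range is refused whole. The fingers move at their own pace and stop on an object; FORCE is the grip in N (left out, the last holds). Time passes only in rows, so rows that do not move let the fingers close. It gives the time, the measured TCP pose, the force and the opening at its end, in the units of the state.
- r.get_state(): the state, without advancing time (a new reading comes with each control period).
- r.snapshot(name): name is "side" or "top" or "wrist"; returns the picture (400x640x3 uint8, red, green, blue); there is no depth.
- r.get_calibration(name): a dict with "mtx" (3x3 intrinsics, pixels), "R" (3x3) and "t" (3): a world point X has camera coordinates R X + t. Camera axes: x right, y down, z forward; pixel columns grow to the right and rows downward; lengths in m; the calibration is good to about 2 mm. A picture is of the moment at which its call begins: read the wrist's pose just before it. get_calibration takes no time and is no camera call; for the wrist camera it gives the pose at the moment of the call.
- r.finish_job(): hands the job in, once; it reports no verdict.
Trained networks look in the newest picture that a camera, given by its name, has taken for a name from the list of things; names that differ only in an ending like _2 or _b are one class to them, and where a whole thing is asked for, a point or a joint stands for the part that bears it (a point fixed in the world has none). Each returns a list of dicts, best first, with "score" (0 to 1); they miss things now and then, are a little off and sometimes report something else, mostly with a low value. They report only what shows in the picture. A call takes as long as a camera call. They do not tell look-alikes from the thing itself.
- r.cut_out(thing, camera): "pixels" (400x640 bool, what is visible of it) and "rect" ([left, top, right, bottom] in pixels, round what is visible of it).
The state is a dict: "clock": time; "q": joint angles; "qd": joint speeds; "joint_torque": joint torques, N m; "tool_pos": TCP position; "eef_rot": TCP orientation; "contact_force": force on the tool from outside, world axes, zero at the start; "moment": the same for the moment, N m; "opening": opening from 0.0 (shut) to 1.0 (fully open).
Only numpy, scipy, OpenCV 4.12 (cv2) and the standard library are available. Lean on these libraries where they do the work, as an engineer would, in place of code of your own. Each camera call takes 0.05 s, during which the arm holds its last target.

## Working session

There is one attempt and no reset: what is moved stays moved. The work goes in short steps, Python scripts to look and compute and a shell command to move; the robot and the scene stay as the last step left them, time stands still between calls to the robot, and variables do not carry over. Pictures are saved under pics/ and viewed, and the job is handed in when it is done.

```bash
mkdir -p pics; python3 - <<'E'
from plant import r
import cv2
for n in ["side","top","wrist"]:
    c=r.get_calibration(n); print(n,c['mtx'].tolist() if hasattr(c['mtx'],'tolist') else c['mtx'],c['R'],c['t'])
    cv2.imwrite(f"pics/{n}0.png",cv2.cvtColor(r.snapshot(n),cv2.COLOR_RGB2BGR))
s=r.get_state(); print(s)
E
```

```text
side [[395.3548472348207, 0.0, 320.0557875725342], [0.0, 395.3548472348207, 194.4435661849228], [0.0, 0.0, 1.0]] [[-0.99033595 -0.13832884  0.00999163]
 [-0.09894821  0.65424091 -0.74978535]
 [ 0.09718001 -0.74352805 -0.66160569]] [0.51365007 0.10522631 0.85345983]
top [[428.49595950585245, 0.0, 323.7341066893711], [0.0, 428.49595950585245, 202.51802393710182], [0.0, 0.0, 1.0]] [[-5.97356067e-04 -9.99989739e-01  4.49051710e-03]
 [-9.75148821e-01 -4.12369297e-04 -2.21550460e-01]
 [ 2.21550039e-01 -4.51126697e-03 -9.75138569e-01]] [0.0427438  0.52485896 0.99909863]
wrist [[281.22086235319125, 0.0, 318.743581013312], [0.0, 281.22086235319125, 203.52595090048726], [0.0, 0.0, 1.0]] [[ 0.39460732  0.91884855 -0.00154871]
 [ 0.87866629 -0.37685664  0.29312903]
 [ 0.26875754 -0.11703166 -0.95607164]] [-0.62313263 -0.0400501   0.38964225]
{'clock': 0.15, 'q': array([-1.1322088 ,  0.68976018, -0.19453346,  1.5660261 ,  0.15727266,
        0.90250878, -0.21511851]), 'qd': array([-0.00118566, -0.00342389, -0.00166527, -0.00408122,  0.00143926,
       -0.00024446, -0.00066415]), 'joint_torque': array([-1.86796082e-03, -5.27861488e+01, -1.26845587e+00, -1.53586757e+01,
       -5.24606137e-02,  3.91888156e-03,  1.25059742e-04]), 'tool_pos': array([0.24598731, 0.57407382, 0.23813492]), 'eef_rot': array([ 8.34805372e-01,  5.50544782e-01, -5.28408292e-04,  3.92490331e-04]), 'contact_force': array([ 0.07750945, -0.64469087,  0.30468186]), 'moment': array([ 0.01762353, -0.04047001, -0.0275221 ]), 'opening': 0.99941995974664}
```

View pics/side0.png

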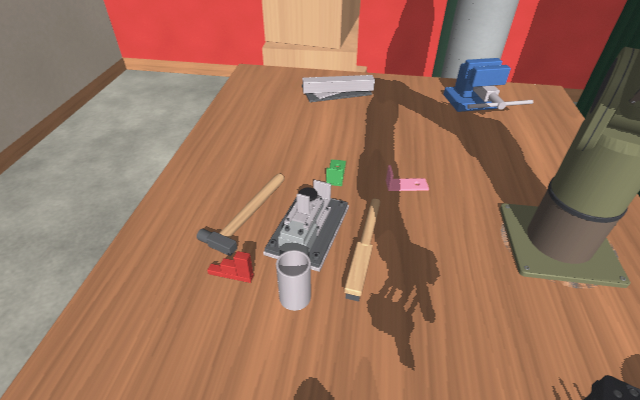

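View pics/top0.png

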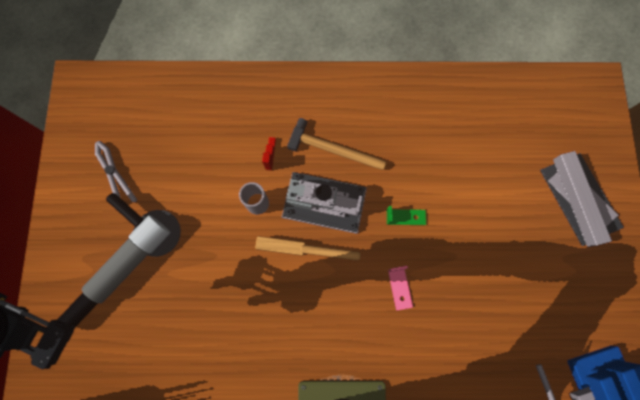

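View pics/wrist0.png

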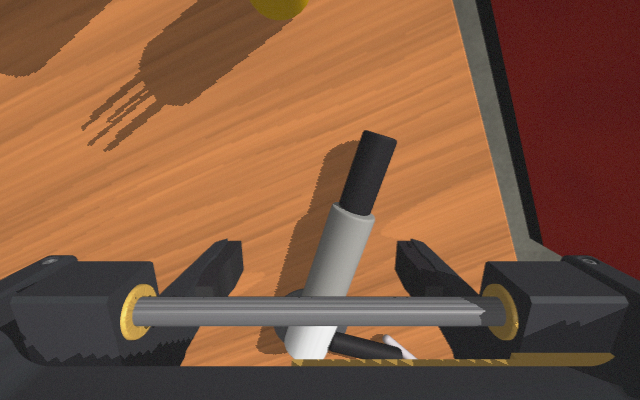

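```bash
python3 - <<'E'
import cv2
a=cv2.imread("pics/side0.png")[150:290,220:400]; cv2.imwrite("pics/sz.png",cv2.resize(a,None,fx=4.2,fy=4.2,interpolation=cv2.INTER_CUBIC))
a=cv2.imread("pics/top0.png")[160:245,235:440]; cv2.imwrite("pics/tz.png",cv2.resize(a,None,fx=3.9,fy=3.9,interpolation=cv2.INTER_CUBIC))
E
```

```text
(no output)
```

View pics/sz.png

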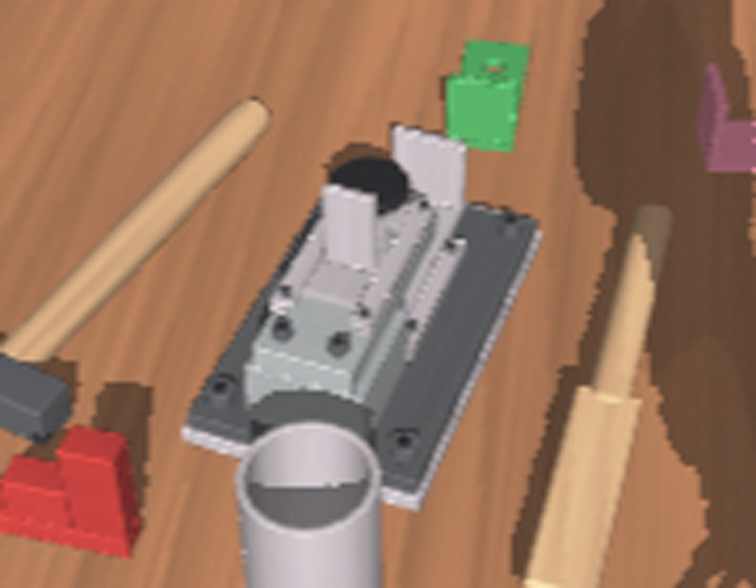

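View pics/tz.png

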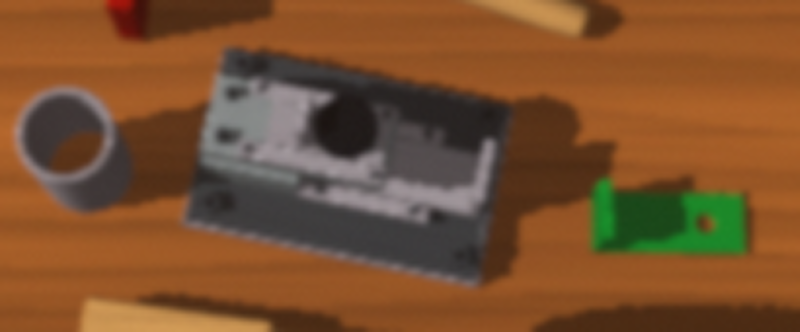

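```bash
cat > h.py <<'E'
import numpy as np, json
from scipy.optimize import least_squares
def proj(c,X):
    X=np.atleast_2d(X); p=X@np.array(c['R']).T+np.array(c['t']); m=np.array(c['mtx']); return np.c_[m[0,0]*p[:,0]/p[:,2]+m[0,2],m[1,1]*p[:,1]/p[:,2]+m[1,2]]
def jw(p,X):
    # p: x,y,yaw,h ; jig frame to world. yaw= rotation about z
    X=np.atleast_2d(X); c,s=np.cos(p[2]),np.sin(p[2]); return np.c_[p[0]+c*X[:,0]-s*X[:,1],p[1]+s*X[:,0]+c*X[:,1],p[3]+X[:,2]]
def fit(obs,x0=(0.5,0.04,-0.2,0.006),prior_h=0.003):
    # obs: list of (cal, jigpt, uv)
    def f(p):
        e=[ (proj(c,jw(p,X))[0]-np.array(uv)) for c,X,uv in obs]
        return np.r_[np.concatenate(e),(p[3]-.006)/prior_h]
    s=least_squares(f,x0,loss='soft_l1'); return s.x,s.fun
E
python3 - <<'E'
from h import *
from plant import r
t=r.get_calibration('top'); s=r.get_calibration('side')
Z=lambda u,v:(235+u/3.9,160+v/3.9)
S=lambda u,v:(220+u/4.2,150+v/4.2)
# jig +y = image left; jig x = up => top-left is (+60,95)? right-handed: x up(world +x), y left(world +y)
o=[(t,(.06,.095,.012),Z(228,50)),(t,(.06,-.1,.012),Z(512,106)),(t,(-.06,-.1,.012),Z(480,279)),(t,(-.06,.095,.012),Z(187,220)),
(s,(-.06,-.1,.012),S(540,232)),(s,(-.06,.095,.012),S(415,492)),(s,(.06,.095,.012),S(187,430))]
p,f=fit(o); print(p,np.round(f,2))
for y in(-.087,-.093):
  print(proj(s,jw(p,[(.02,y,.062),(-.02,y,.062)])), )
print([proj(c,jw(p,[(0,0,z) for z in(.0995,.1175)])) for c in (t,s)])
E
```

```text
[ 0.53870315  0.04202304 -0.20781437 -0.00225151] [-0.25 -0.38 -0.13  0.11 -0.6   0.33 -0.08 -0.07 -0.77 -0.51  0.54  0.18
  0.16 -1.2  -2.75]
[[313.77585008 183.94659792]
 [330.38684076 187.94096751]]
[[314.69484137 182.37277951]
 [331.23732026 186.33076058]]
[array([[324.08416815, 193.29872296],
       [324.12470944, 191.43902531]]), array([[308.0089426 , 197.61542967],
       [307.91830142, 190.97897836]])]
```

```bash
python3 -m jog '[[-0.0216,0.0245,0,0,1],[-0.0216,0.0245,0,0,1],[-0.0216,0.0245,0,0,1],[-0.0216,0.0245,0,0,1],[-0.0216,0.0245,0,0,1],[-0.0216,0.0245,0,0,1],[-0.0216,0.0245,0,0,1],[-0.0216,0.0245,0,0,1],[-0.0216,0.0245,0,0,1],[-0.0216,0.0245,0,0,1],[-0.0216,0.0245,0,0,1],[-0.0216,0.0245,0,0,1],[-0.0216,0.0245,0,0,1],[-0.0216,0.0245,0,0,1],[-0.0216,0.0245,0,0,1],[-0.0216,0.0245,0,0,1],[-0.0216,0.0245,0,0,1],[-0.0216,0.0245,0,0,1],[-0.0216,0.0245,0,0,1],[-0.0216,0.0245,0,0,1]]'
python3 -c "
from plant import r
print(r.get_state())"
```

```text
clock: 2.15
tool_pos: [0.5267, -0.0169, 0.2386]
eef_rot: [0.835, 0.551, -0.0, -0.0]
contact_force: [0.9, 0.8, 0.3]
opening: 0.005
{'clock': 2.15, 'q': array([ 0.1169325 ,  0.56771189, -0.27466975,  1.8575405 ,  0.21642117,
        0.74562343,  0.88947122]), 'qd': array([ 0.57487572,  0.17646301, -0.02784803, -0.40377195,  0.02193056,
        0.23038321,  0.59290236]), 'joint_torque': array([-2.20604561e+00, -4.57763350e+01, -1.33440793e+00, -1.19397032e+01,
       -5.44281458e-03, -6.81220670e-02, -6.11578077e-01]), 'tool_pos': array([ 0.52669351, -0.01685184,  0.23855413]), 'eef_rot': array([ 8.34815597e-01,  5.50529638e-01, -1.19524193e-04, -1.49583129e-04]), 'contact_force': array([0.90047503, 0.76790257, 0.32597797]), 'moment': array([ 0.01474878, -0.05320654,  0.04651659]), 'opening': 0.004765477172807733}
```

```bash
python3 -m jog '[[0,0,0,0.02186,1],[0,0,0,0.02186,1],[0,0,0,0.02186,1],[0,0,0,0.02186,1],[0,0,0,0.02186,1],[0,0,0,0.02186,1],[0,0,0,0.02186,1],[0,0,0,0.02186,1],[0,0,0,0.02186,1],[0,0,0,0.02186,1],[0,0,0,0,1],[0,0,0,0,1]]'
cat > look.py <<'E'
import sys,json,cv2
from plant import r
n,cam=sys.argv[1],sys.argv[2]
c=r.get_calibration(cam); s=r.get_state(); im=r.snapshot(cam)
cv2.imwrite(f"pics/{n}.png",cv2.cvtColor(im,cv2.COLOR_RGB2BGR))
json.dump({k:__import__('numpy').array(c[k]).tolist() for k in('mtx','R','t')},open(f"pics/{n}.json",'w'))
print(s['clock'],s['q'].round(3),s['tool_pos'],s['eef_rot'].round(4),s['contact_force'].round(2),s['opening'])
E
python3 look.py w1 wrist; python3 look.py t1 top; python3 look.py s1 side; python3 -c "
import cv2
a=cv2.imread('pics/s1.png')[150:290,220:400]; cv2.imwrite('pics/s1z.png',cv2.resize(a,None,fx=4.2,fy=4.2,interpolation=cv2.INTER_CUBIC))"
```

```text
clock: 3.35
tool_pos: [0.5263, -0.0154, 0.2386]
eef_rot: [0.995, -0.102, -0.0, 0.0]
contact_force: [0.6, 0.8, 0.5]
opening: 0.002
3.35 [-0.145  0.563  0.138  1.872 -0.112  0.714 -0.147] [ 0.52627057 -0.01539058  0.23856003] [ 9.948e-01 -1.018e-01 -2.000e-04  1.000e-04] [0.59 0.81 0.49] 0.0023346473099079184
3.4 [-0.144  0.563  0.138  1.872 -0.112  0.714 -0.147] [ 0.52629177 -0.01543296  0.23859351] [ 9.948e-01 -1.020e-01 -2.000e-04 -0.000e+00] [ 0.04 -0.21  0.54] 0.005254617110286129
3.45 [-0.144  0.563  0.138  1.872 -0.112  0.714 -0.147] [ 0.52633344 -0.01550913  0.23864083] [ 9.947e-01 -1.024e-01 -1.000e-04 -1.000e-04] [ 0.6   0.04 -0.04] 0.005065359893356972
```

View pics/w1.png

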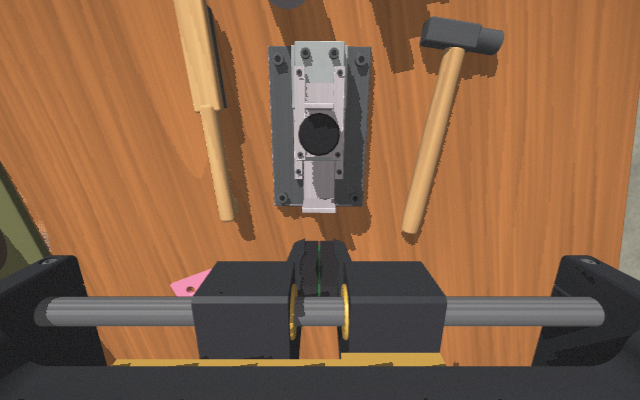

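View pics/s1z.png

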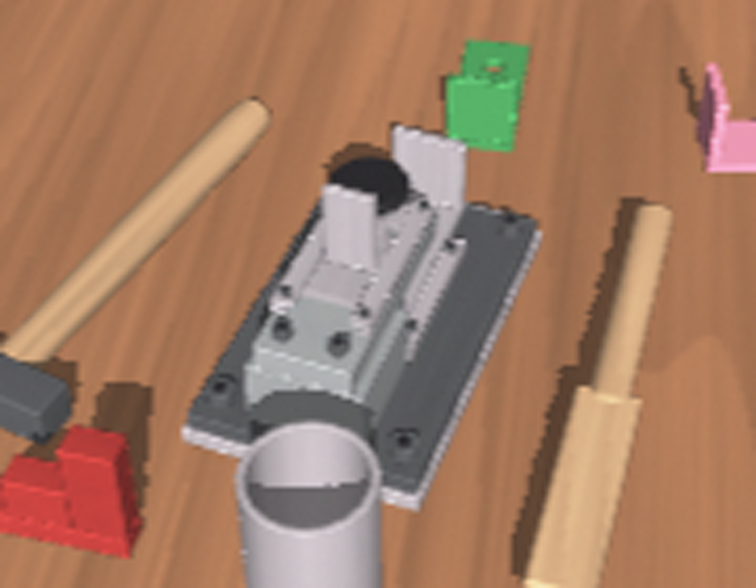

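```bash
python3 -c "
import cv2
a=cv2.imread('pics/w1.png')[30:222,250:390]; cv2.imwrite('pics/w1z.png',cv2.resize(a,None,fx=3.1,fy=3.1,interpolation=cv2.INTER_CUBIC))
from h import *
c=json.load(open('pics/w1.json')); print(proj(c,[[.5263,-.0154,.2386]]))"
```

```text
[[318.77551985 254.1552207 ]]
```

View pics/w1z.png

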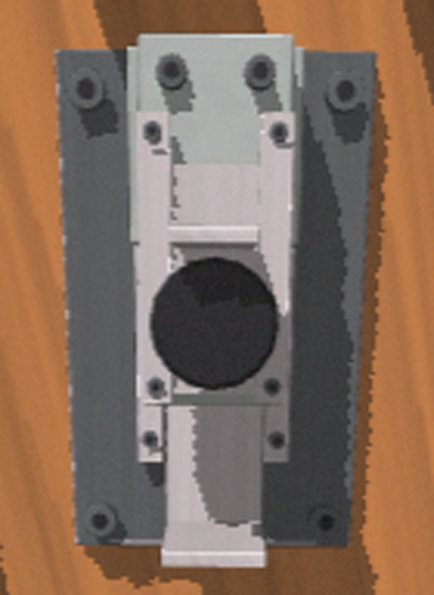

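```bash
cat > f1.py <<'E'
from h import *
w=json.load(open('pics/w1.json'));t=json.load(open('pics/t1.json'));s=json.load(open('pics/s1.json'))
W=lambda u,v:(250+u/3.1,30+v/3.1)
Z=lambda u,v:(235+u/3.9,160+v/3.9)
S=lambda u,v:(220+u/4.2,150+v/4.2)
ow=[(w,(-.06,.095,.012),W(57,50)),(w,(.06,.095,.012),W(375,53)),(w,(.06,-.1,.012),W(350,545)),(w,(-.06,-.1,.012),W(77,543)),
(w,(-.025,-.03,.066),W(143,403)),(w,(.025,-.03,.066),W(281,403)),(w,(-.025,.088,.066),W(139,35)),(w,(.025,.088,.066),W(292,37))]
oo=[(t,(.06,.095,.012),Z(228,50)),(t,(.06,-.1,.012),Z(512,106)),(t,(-.06,-.1,.012),Z(480,279)),(t,(-.06,.095,.012),Z(187,220)),
(s,(-.06,-.1,.012),S(540,232)),(s,(-.06,.095,.012),S(415,492)),(s,(.06,.095,.012),S(187,430))]
for o in(ow,oo,ow+oo):
    p,f=fit(o); print(p.round(4),f.round(2))
p,_=fit(ow+oo)
pw,_=fit(ow)
for q in (p,pw):
  for d in (.010,.014,.018): print(d,[((a-250)*3.1,(b-30)*3.1) for a,b in proj(w,jw(q,[(-.02,-.075-d,.062),(.02,-.075-d,.062)]))])
  for z in (.0995,.105,.11,.1175): 
    a=proj(w,jw(q,[(0,0,z),(.02,0,z-.003),(-.02,0,z-.003),(0,.022,.118)])); a=(a-[250,30])*3.1; print(z,a.round(0).tolist())
E
python3 f1.py
```

```text
[ 0.5386  0.0424 -0.2116  0.0034] [-0.16  0.09 -0.22 -0.1  -0.79  0.02 -0.1   0.12  0.3   0.09  0.55  0.38
 -0.37 -0.09  0.57 -0.35 -0.88]
[ 0.5387  0.042  -0.2078 -0.0023] [-0.25 -0.38 -0.13  0.11 -0.6   0.33 -0.08 -0.07 -0.77 -0.51  0.54  0.18
  0.16 -1.2  -2.75]
[ 0.5385  0.0425 -0.2115  0.0013] [ 0.03  0.37 -0.64  0.16 -1.09 -0.54  0.04 -0.44  0.33 -0.32  0.3  -0.03
 -0.34  0.27  0.25  0.   -0.42 -0.83 -0.13 -0.03 -0.8   0.3  -0.46 -0.43
 -0.52 -1.37  0.4  -0.69 -0.07 -2.25 -1.57]
0.01 [(np.float64(160.14300322503263), np.float64(543.6038567739234)), (np.float64(263.94011183339626), np.float64(544.2465113953098))]
0.014 [(np.float64(160.25849018692776), np.float64(553.4767027679894)), (np.float64(263.6953543756456), np.float64(554.1144354110213))]
0.018 [(np.float64(160.37317814204454), np.float64(563.2812426022905)), (np.float64(263.45228983396606), np.float64(563.9141058694817))]
0.0995 [[214.0, 323.0], [276.0, 322.0], [151.0, 322.0], [214.0, 248.0]]
0.105 [[214.0, 324.0], [278.0, 323.0], [150.0, 323.0], [214.0, 248.0]]
0.11 [[214.0, 324.0], [279.0, 324.0], [149.0, 323.0], [214.0, 248.0]]
0.1175 [[214.0, 326.0], [281.0, 326.0], [147.0, 325.0], [214.0, 248.0]]
0.01 [(np.float64(160.1447095085536), np.float64(545.6147696372033)), (np.float64(264.54299586767615), np.float64(546.2694734249234))]
0.014 [(np.float64(160.25992911966298), np.float64(555.5376083579823)), (np.float64(264.293793845236), np.float64(556.1872751026222))]
0.018 [(np.float64(160.37434698639044), np.float64(565.3913999771236)), (np.float64(264.0463253914419), np.float64(566.0360838008387))]
0.0995 [[214.0, 323.0], [277.0, 323.0], [151.0, 322.0], [215.0, 248.0]]
0.105 [[214.0, 324.0], [278.0, 324.0], [150.0, 323.0], [215.0, 248.0]]
0.11 [[214.0, 325.0], [280.0, 325.0], [149.0, 324.0], [215.0, 248.0]]
0.1175 [[214.0, 327.0], [281.0, 327.0], [147.0, 326.0], [215.0, 248.0]]
```

```bash
python3 - <<'E'
from h import *
t=json.load(open('pics/t1.json'));p=[.5386,.0424,-.2116,.003]
R=np.array(t['R']);T=np.array(t['t']);m=np.array(t['mtx'])
for uv in [(592,185),(592,250)]:
  for z in (0,.05):
    u=235+uv[0]/3.9;v=160+uv[1]/3.9
    d=R.T@np.linalg.solve(m,[u,v,1]);o=-R.T@T;X=o+d*(z-o[2])/d[2]
    c,s=np.cos(p[2]),np.sin(p[2]);dx,dy=X[0]-p[0],X[1]-p[1];print(uv,z,X.round(3),(c*dx+s*dy).round(3),(-s*dx+c*dy).round(3))
E
```

```text
(592, 185) 0 [ 0.525 -0.122  0.   ] 0.021 -0.163
(592, 185) 0.05 [ 0.514 -0.114  0.05 ] 0.009 -0.158
(592, 250) 0 [ 0.481 -0.12   0.   ] -0.022 -0.171
(592, 250) 0.05 [ 0.472 -0.113  0.05 ] -0.032 -0.165
```

```bash
python3 -m jog '[[0,0.02,0,0.0012,1],[0,0.02,0,0,1],[0,0.021,0,0,1],[0,0,0.02,0,1],[0,0,0.03,0,1],[0,0,0.03,0,1],[0,0,0.02,0,1],[0,0,0,0,1],[0,0,0,0,1]]'
python3 look.py w2 wrist; python3 look.py s2 side;python3 look.py t2 top; python3 - <<'E'
import cv2
a=cv2.imread('pics/s2.png')[120:270,220:400]; cv2.imwrite('pics/s2z.png',cv2.resize(a,None,fx=4,fy=4,interpolation=cv2.INTER_CUBIC))
E
```

```text
clock: 4.4
tool_pos: [0.5137, -0.0753, 0.139]
eef_rot: [0.994, -0.107, -0.0, -0.0]
contact_force: [1.0, -0.1, -0.3]
opening: 0.006
4.4 [ 0.003  0.711  0.089  1.984 -0.134  0.452 -0.024] [ 0.51368725 -0.07531506  0.13896269] [ 9.942e-01 -1.071e-01 -0.000e+00 -1.000e-04] [ 0.98 -0.09 -0.34] 0.005826306535649736
4.45 [ 0.002  0.71   0.089  1.983 -0.134  0.452 -0.024] [ 0.51420601 -0.07537593  0.13954802] [ 9.942e-01 -1.072e-01  7.000e-04 -1.000e-04] [ 0.43 -0.34 -0.4 ] 0.006583117186285014
4.5 [ 0.002  0.71   0.089  1.983 -0.134  0.452 -0.024] [ 0.51440312 -0.07535129  0.13983496] [ 9.942e-01 -1.072e-01  1.100e-03 -1.000e-04] [-0.29  0.64  0.05] 0.004241626950605056
```

View pics/w2.png

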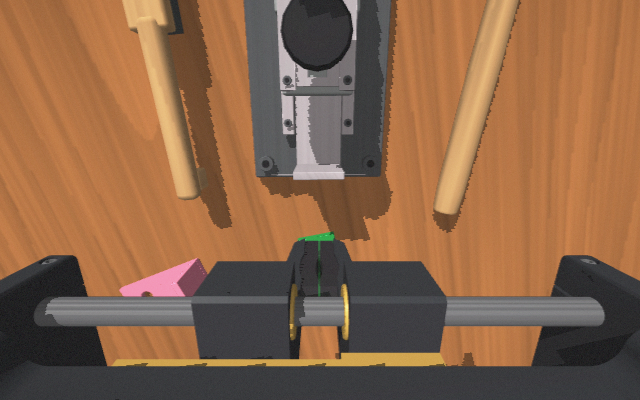

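View pics/s2z.png

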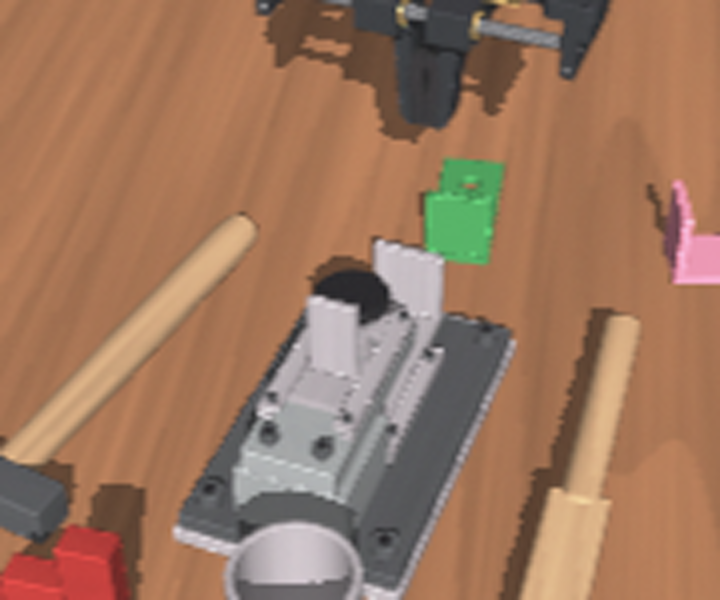

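```bash
python3 -m jog '[[0,0,0.03,0,1],[0,0,0.03,0,1],[0,0,0.03,0,1],[0,0,0.012,0,1],[0,0,0.01,0,1],[0,0,0,0,1],[0,0,0,0,1]]'
python3 look.py w3 wrist; python3 look.py s3 side; python3 - <<'E'
import cv2
a=cv2.imread('pics/s3.png')[120:270,220:400]; cv2.imwrite('pics/s3z.png',cv2.resize(a,None,fx=4,fy=4,interpolation=cv2.INTER_CUBIC))
E
```

```text
clock: 5.25
tool_pos: [0.5142, -0.0753, 0.0276]
eef_rot: [0.994, -0.107, 0.001, 0.0]
contact_force: [0.8, -0.6, 0.5]
opening: 0.007
5.25 [ 0.033  0.915  0.039  2.021 -0.152  0.206 -0.009] [ 0.514218   -0.07529005  0.02760538] [ 9.942e-01 -1.073e-01  8.000e-04  0.000e+00] [ 0.83 -0.61  0.53] 0.007468950812465278
5.3 [ 0.033  0.915  0.039  2.021 -0.152  0.206 -0.009] [ 0.51437532 -0.0753157   0.02777484] [ 0.9942 -0.1073  0.001   0.    ] [ 0.37 -0.76 -0.69] 0.00788817275174335
```

View pics/w3.png

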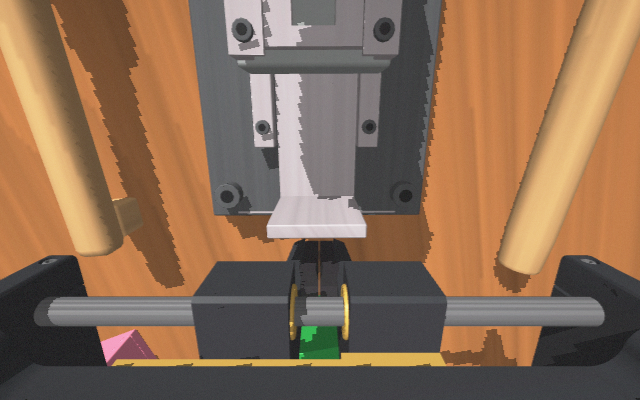

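View pics/s3z.png

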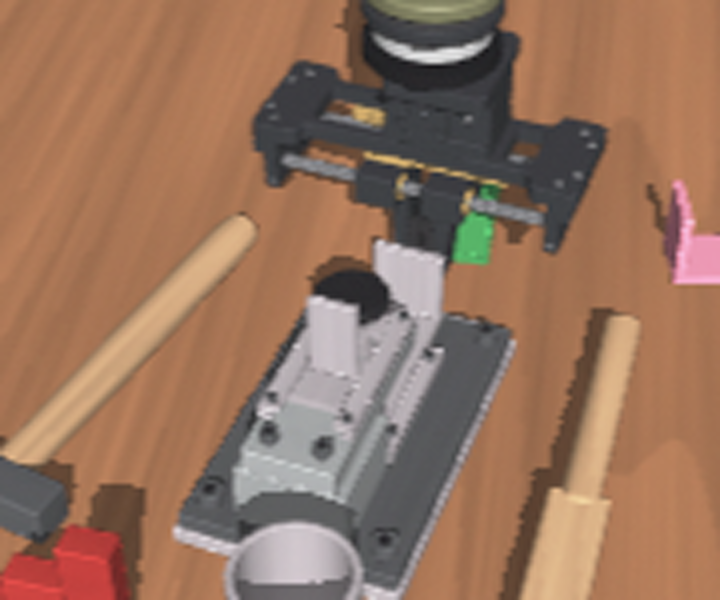

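```bash
cat > st.py <<'E'
from plant import r
import numpy as np
s=r.get_state();p=[.5386,.0424,-.2116,.003];c,n=np.cos(p[2]),np.sin(p[2])
d=s['tool_pos']-np.array([p[0],p[1],p[3]]);f=s['contact_force']
print('clk',s['clock'],'jig',(c*d[0]+n*d[1]).round(4),(-n*d[0]+c*d[1]).round(4),d[2].round(4),'F',(c*f[0]+n*f[1]).round(1),(-n*f[0]+c*f[1]).round(1),f[2].round(1),'rot',s['eef_rot'].round(4))
E
python3 -m jog '[[0,-0.005,0,0,1],[0,-0.005,0,0,1],[0,-0.004,0,0,1],[0,0,0,0,1]]' >/dev/null; python3 st.py
python3 -m jog '[[0,-0.002,0,0,1],[0,-0.002,0,0,1]]'>/dev/null; python3 st.py
python3 -m jog '[[0,-0.002,0,0,1],[0,-0.002,0,0,1]]'>/dev/null; python3 st.py
python3 -m jog '[[0,-0.002,0,0,1]]'>/dev/null; python3 st.py
python3 -m jog '[[0,-0.002,0,0,1]]'>/dev/null; python3 st.py
```

```text
clk 5.75 jig 0.0003 -0.1049 0.0238 F -0.7 0.1 0.1 rot [ 9.943e-01 -1.065e-01  2.000e-04 -4.000e-04]
clk 5.95 jig 0.0002 -0.1023 0.0237 F -0.2 0.6 -0.3 rot [ 9.942e-01 -1.074e-01 -1.000e-04  1.000e-04]
clk 6.15 jig 0.0002 -0.0988 0.0237 F -0.0 -1.5 -0.1 rot [ 9.942e-01 -1.077e-01 -1.000e-04  4.000e-04]
clk 6.25 jig 0.0002 -0.0966 0.0237 F -0.6 -1.8 0.5 rot [ 9.942e-01 -1.076e-01 -1.000e-04  2.000e-04]
clk 6.35 jig 0.0003 -0.0943 0.0237 F -0.4 -2.2 -0.2 rot [ 9.942e-01 -1.074e-01 -0.000e+00  1.000e-04]
```

```bash
for i in 1 ; do python3 -m jog '[[0,-0.002,0,0,1],[0,-0.002,0,0,1],[0,-0.002,0,0,1]]'>/dev/null; python3 st.py
python3 -m jog '[[0,-0.001,0,0,1]]'>/dev/null; python3 st.py
python3 -m jog '[[0,-0.001,0,0,1]]'>/dev/null; python3 st.py; done
```

```text
clk 6.65 jig 0.0003 -0.0879 0.0237 F 0.5 -1.5 0.5 rot [ 9.942e-01 -1.073e-01  0.000e+00 -1.000e-04]
clk 6.75 jig 0.0003 -0.0868 0.0237 F 0.4 -0.1 -0.6 rot [ 9.942e-01 -1.071e-01  0.000e+00 -1.000e-04]
clk 6.85 jig 0.0003 -0.086 0.0237 F -0.3 -0.9 -0.6 rot [ 9.942e-01 -1.072e-01 -0.000e+00 -1.000e-04]
```

```bash
python3 -m jog '[[0,-0.001,0,0,1]]'>/dev/null; python3 st.py
python3 -m jog '[[0,-0.001,0,0,1]]'>/dev/null; python3 st.py
python3 -m jog '[[0,-0.001,0,0,1]]'>/dev/null; python3 st.py
```

```text
clk 6.95 jig 0.0003 -0.0851 0.0237 F -0.4 -0.8 -1.4 rot [ 9.942e-01 -1.073e-01 -0.000e+00 -1.000e-04]
clk 7.05 jig 0.0003 -0.0844 0.0237 F 0.8 -3.6 -0.6 rot [ 9.942e-01 -1.074e-01 -0.000e+00  1.000e-04]
clk 7.15 jig 0.0003 -0.0843 0.0238 F 0.3 -5.1 0.7 rot [ 9.942e-01 -1.078e-01 -1.000e-04  7.000e-04]
```

```bash
python3 -m jog '[[0,-0.0005,0,0,1],[0,0,0,0,1]]'>/dev/null; python3 st.py;  python3 look.py w4 wrist
```

```text
clk 7.35 jig 0.0003 -0.0844 0.0238 F 0.2 -3.5 0.1 rot [ 9.941e-01 -1.081e-01 -1.000e-04  9.000e-04]
7.35 [-0.043  0.919  0.05   2.011 -0.18   0.216 -0.053] [ 0.52115096 -0.04015331  0.02678905] [ 9.941e-01 -1.081e-01 -1.000e-04  9.000e-04] [-0.58 -3.49  0.13] 0.011486160710756409
```

View pics/w4.png

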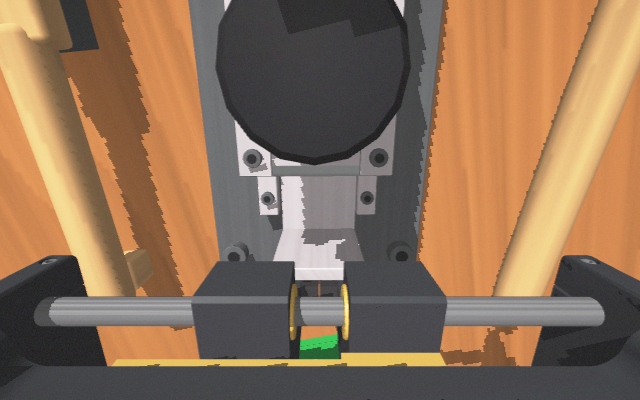

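```bash
python3 -m jog '[[0,0.004,0,0,1],[0,0.006,0,0,1],[0,0,-0.02,0,1],[0,0,-0.03,0,1],[0,0,-0.03,0,1],[0,0,-0.03,0,1],[0,0,-0.03,0,1],[0,0,-0.03,0,1],[0,0,0,-0.0227,1],[0,0,0,-0.0227,1],[0,0,0,-0.0227,1],[0,0,0,-0.0227,1],[0,0,0,-0.0227,1],[0,0,0,-0.0227,1],[0,0,0,-0.0227,1],[0,0,0,-0.0227,1],[0,0,0,-0.0227,1],[0,0,0,-0.0227,1]]'>/dev/null
python3 -m jog '[[0,0,0,-0.0227,1],[0,0,0,0,1],[0,0,0,0,1]]'>/dev/null;python3 st.py; python3 look.py w5 wrist;python3 look.py s5 side
python3 - <<'E'
import cv2
a=cv2.imread('pics/s5.png')[120:270,220:400]; cv2.imwrite('pics/s5z.png',cv2.resize(a,None,fx=4,fy=4,interpolation=cv2.INTER_CUBIC))
E
```

```text
clk 9.5 jig 0.0002 -0.0927 0.1937 F -0.9 -0.3 0.2 rot [ 7.805e-01  6.251e-01  2.000e-04 -2.000e-04]
9.5 [ 0.21   0.628 -0.331  1.916  0.321  0.648  1.031] [ 0.51934023 -0.04826896  0.19669875] [ 7.805e-01  6.251e-01  2.000e-04 -2.000e-04] [-0.93 -0.15  0.16] 0.006543094483385008
9.55 [ 0.21   0.628 -0.33   1.916  0.321  0.648  1.031] [ 0.51936373 -0.04824993  0.19674791] [ 7.804e-01  6.253e-01  1.000e-04 -1.000e-04] [ 1.1  -0.77 -0.55] 0.003446483861184433
```

View pics/w5.png

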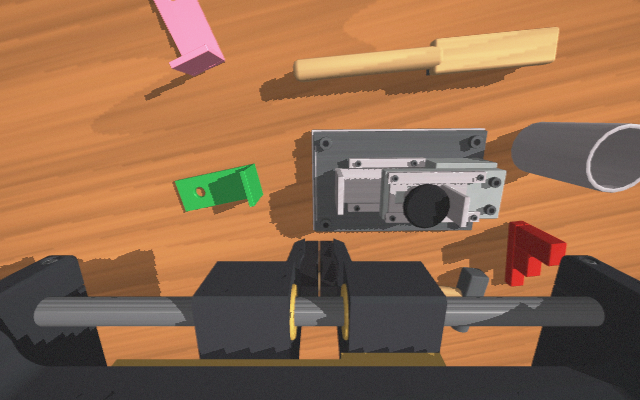

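View pics/s5z.png

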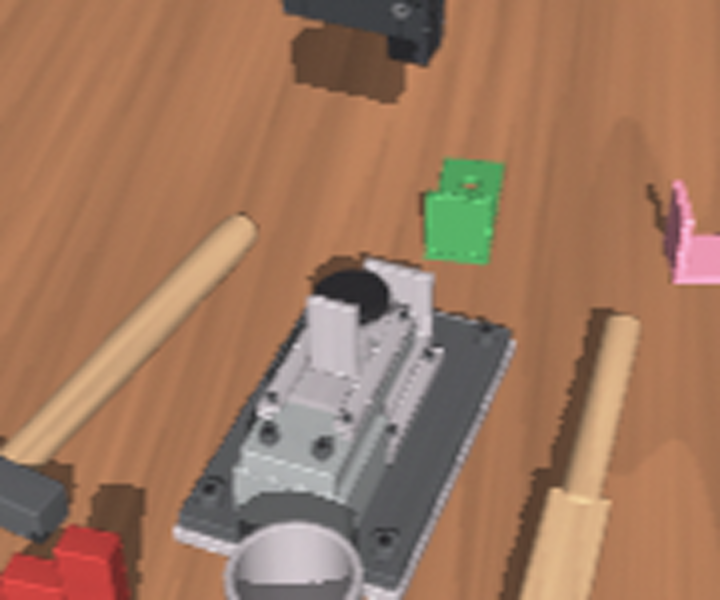

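```bash
python3 -m jog '[[0.02,0,0,-0.0013,1],[0.025,0,0,0,1],[0.025,0,0,0,1],[0.0225,0,0,0,1],[0,0,0.03,0,1],[0,0,0.02,0,1],[0,0,0.01,0,1],[0,0,0,0,1],[0,0,0,0,1]]'>/dev/null;python3 st.py; python3 look.py w6 wrist;python3 look.py s6 side;  python3 - <<'E'
import cv2
a=cv2.imread('pics/s6.png')[120:270,220:400]; cv2.imwrite('pics/s6z.png',cv2.resize(a,None,fx=4,fy=4,interpolation=cv2.INTER_CUBIC))
E
```

```text
clk 10.5 jig 0.0006 -0.0001 0.1342 F 0.1 -0.3 -0.1 rot [7.771e-01 6.293e-01 4.000e-04 2.000e-04]
10.5 [-1.000e-03  7.380e-01 -2.690e-01  1.911e+00  3.560e-01  5.390e-01
  8.490e-01] [0.53915353 0.04219029 0.13722186] [7.771e-01 6.293e-01 4.000e-04 2.000e-04] [-0.   -0.34 -0.09] 0.00542630295221311
10.55 [-1.000e-03  7.370e-01 -2.700e-01  1.911e+00  3.560e-01  5.390e-01
  8.490e-01] [0.53939947 0.04217867 0.13753283] [7.771e-01 6.293e-01 7.000e-04 4.000e-04] [ 0.45 -0.17  1.  ] 0.005592796764113108
```

View pics/w6.png

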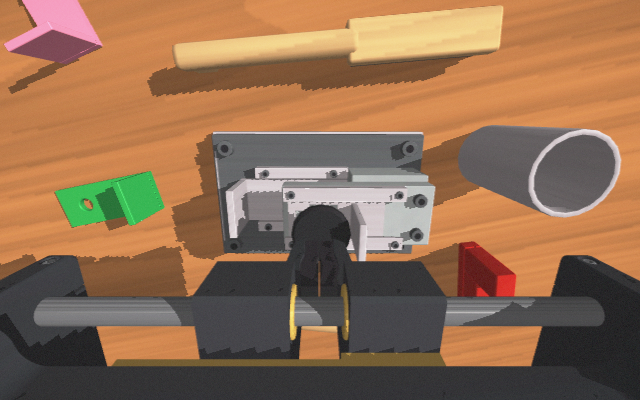

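View pics/s6z.png

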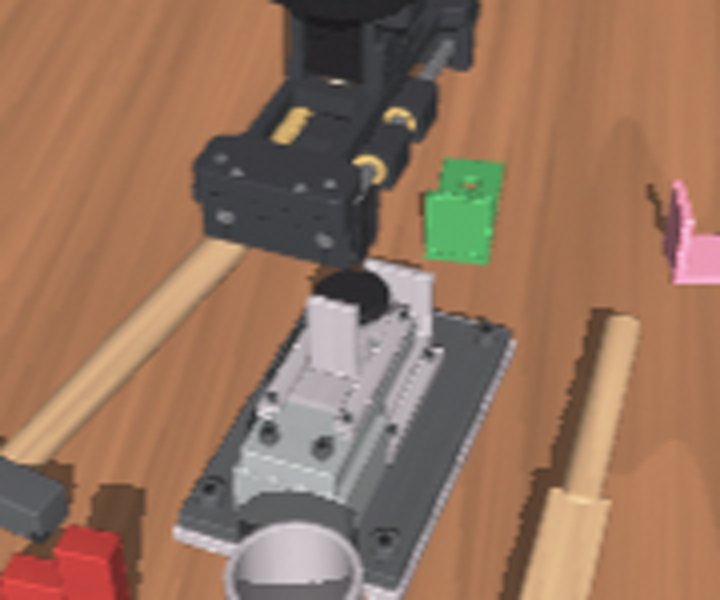

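```bash
python3 -m jog '[[0,0,0.006,0,1],[0,0,0.006,0,1],[0,0,0.003,0,1],[0,0,0.002,0,1],[0,0,0,0,1]]'>/dev/null;python3 st.py
python3 -m jog '[[0,0,0.002,0,1],[0,0,0.002,0,1]]'>/dev/null;python3 st.py
python3 -m jog '[[0,0,0.002,0,1],[0,0,0.002,0,1]]'>/dev/null;python3 st.py
python3 -m jog '[[0,0,0.002,0,1],[0,0,0.002,0,1]]'>/dev/null;python3 st.py
```

```text
clk 11.1 jig -0.0 -0.0002 0.1163 F 0.4 0.2 -0.6 rot [ 7.769e-01  6.296e-01 -3.000e-04 -2.000e-04]
clk 11.3 jig 0.0003 -0.0001 0.1127 F -0.3 0.1 -0.1 rot [7.769e-01 6.296e-01 2.000e-04 0.000e+00]
clk 11.5 jig 0.0003 -0.0002 0.1087 F -0.7 -1.3 5.5 rot [7.769e-01 6.296e-01 1.000e-04 0.000e+00]
clk 11.7 jig 0.0002 -0.0002 0.1051 F -1.3 -0.2 7.2 rot [7.770e-01 6.296e-01 1.000e-04 2.000e-04]
```

```bash
python3 -m jog '[[0,0,0.001,0,1],[0,0,0.001,0,1]]'>/dev/null;python3 st.py
python3 -m jog '[[0,0,0.001,0,1],[0,0,0.001,0,1]]'>/dev/null;python3 st.py
```

```text
clk 11.9 jig 0.0003 -0.0002 0.1033 F -1.0 -0.1 8.2 rot [7.769e-01 6.296e-01 2.000e-04 2.000e-04]
clk 12.1 jig 0.0003 -0.0002 0.1014 F -1.7 -0.6 9.4 rot [7.769e-01 6.296e-01 2.000e-04 3.000e-04]
```

```bash
python3 -m jog '[[0,0,0.001,0,1],[0,0,0.001,0,1]]'>/dev/null;python3 st.py
python3 -m jog '[[0,0,0.001,0,1]]'>/dev/null;python3 st.py
python3 -m jog '[[0,0,0.0005,0,1]]'>/dev/null;python3 st.py
```

```text
clk 12.3 jig 0.0003 -0.0002 0.0996 F -2.7 -0.7 10.9 rot [7.769e-01 6.296e-01 2.000e-04 3.000e-04]
clk 12.4 jig 0.0003 -0.0002 0.0987 F -1.9 -0.6 10.9 rot [7.769e-01 6.296e-01 3.000e-04 4.000e-04]
clk 12.5 jig 0.0003 -0.0002 0.0982 F -2.0 -0.5 11.0 rot [7.769e-01 6.296e-01 2.000e-04 3.000e-04]
```

```bash
python3 -m jog '[[0,0,0.0005,0,1],[0,0,0.0005,0,1]]'>/dev/null;python3 st.py
python3 -m jog '[[0,0,0,0,1],[0,0,0,0,1]]'>/dev/null;python3 st.py
python3 look.py w7 wrist;python3 look.py s7 side;  python3 - <<'E'
import cv2
a=cv2.imread('pics/s7.png')[120:270,220:400]; cv2.imwrite('pics/s7z.png',cv2.resize(a,None,fx=4,fy=4,interpolation=cv2.INTER_CUBIC))
E
```

```text
clk 12.7 jig 0.0003 -0.0002 0.0973 F -2.7 -1.3 11.2 rot [7.769e-01 6.296e-01 3.000e-04 4.000e-04]
clk 12.9 jig 0.0003 -0.0002 0.0973 F -1.8 0.3 11.6 rot [7.769e-01 6.296e-01 3.000e-04 4.000e-04]
12.9 [-0.025  0.797 -0.232  1.933  0.386  0.454  0.823] [0.5388684  0.04216194 0.10031014] [7.769e-01 6.296e-01 3.000e-04 4.000e-04] [-1.73  0.64 11.65] 0.007764847958400138
12.95 [-0.025  0.797 -0.232  1.933  0.386  0.454  0.823] [0.53886677 0.04219359 0.10031204] [7.769e-01 6.296e-01 3.000e-04 4.000e-04] [-2.9   0.54 11.53] 0.0045502738625313255
```

View pics/w7.png

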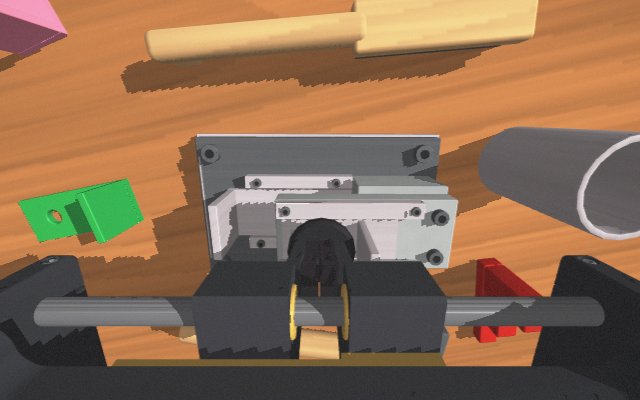

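View pics/s7z.png

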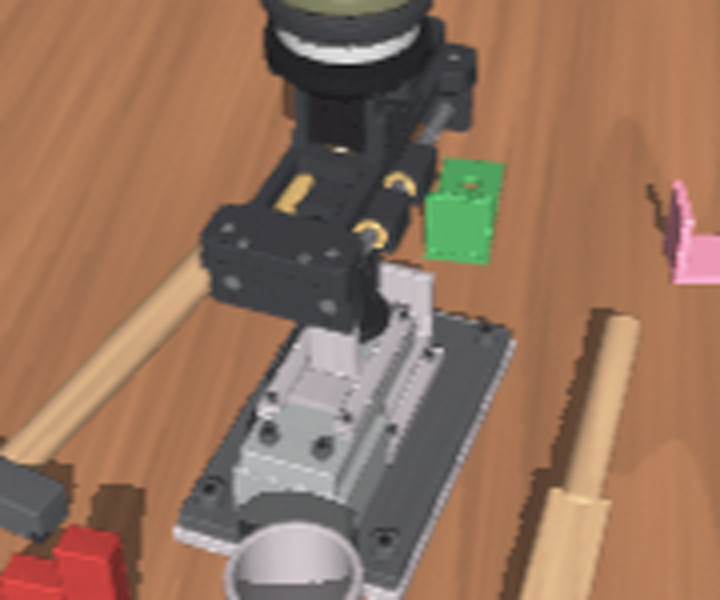

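```bash
python3 -m jog '[[0.001,0,0,0,1],[0.002,0,0,0,1]]'>/dev/null;python3 st.py
python3 -m jog '[[0.002,0,0,0,1]]'>/dev/null;python3 st.py
python3 -m jog '[[0.002,0,0,0,1]]'>/dev/null;python3 st.py
python3 -m jog '[[0.002,0,0,0,1]]'>/dev/null;python3 st.py
```

```text
clk 13.2 jig 0.0002 0.0001 0.0971 F -1.1 -7.2 12.0 rot [ 0.7774  0.629  -0.0016  0.0013]
clk 13.3 jig 0.0002 0.0004 0.097 F -0.8 -10.1 11.2 rot [ 0.7778  0.6285 -0.0028  0.0018]
clk 13.4 jig 0.0002 0.0012 0.0969 F -1.4 -9.9 11.1 rot [ 0.7782  0.628  -0.0035  0.0022]
clk 13.5 jig 0.0003 0.0031 0.0969 F -0.6 -9.5 12.6 rot [ 0.7782  0.6279 -0.0035  0.0022]
```

```bash
python3 -m jog '[[0.002,0,0,0,1]]'>/dev/null;python3 st.py
python3 -m jog '[[0.002,0,0,0,1]]'>/dev/null;python3 st.py
python3 -m jog '[[0.002,0,0,0,1]]'>/dev/null;python3 st.py
python3 -m jog '[[0.002,0,0,0,1]]'>/dev/null;python3 st.py
```

```text
clk 13.6 jig 0.0003 0.0051 0.0969 F -2.3 -10.2 11.1 rot [ 0.7783  0.6279 -0.0035  0.0022]
clk 13.7 jig 0.0004 0.0071 0.0969 F -0.8 -9.7 12.1 rot [ 0.7783  0.6279 -0.0034  0.0023]
clk 13.8 jig 0.0004 0.0087 0.0969 F 0.1 -11.8 12.4 rot [ 0.7783  0.6279 -0.0037  0.0024]
clk 13.9 jig 0.0004 0.01 0.0969 F 0.3 -11.6 12.0 rot [ 0.7785  0.6276 -0.0042  0.0026]
```

```bash
python3 -m jog '[[0.002,0,0,0,1],[0.002,0,0,0,1]]'>/dev/null;python3 st.py
python3 -m jog '[[0.002,0,0,0,1]]'>/dev/null;python3 st.py
python3 -m jog '[[0.002,0,0,0,1]]'>/dev/null;python3 st.py
python3 -m jog '[[0.002,0,0,0,1]]'>/dev/null;python3 st.py
```

```text
clk 14.1 jig 0.0004 0.0138 0.0969 F -0.2 -11.9 12.2 rot [ 0.7785  0.6276 -0.0043  0.0027]
clk 14.2 jig 0.0004 0.0158 0.0969 F -0.7 -12.0 12.0 rot [ 0.7785  0.6276 -0.0043  0.0027]
clk 14.3 jig 0.0004 0.0178 0.0969 F -0.6 -11.9 13.3 rot [ 0.7785  0.6276 -0.0043  0.0027]
clk 14.4 jig 0.0004 0.0197 0.0969 F -0.3 -11.6 13.1 rot [ 0.7785  0.6276 -0.0043  0.0027]
```

```bash
python3 -m jog '[[0.001,0,0,0,1]]'>/dev/null;python3 st.py
python3 -m jog '[[0.001,0,0,0,1]]'>/dev/null;python3 st.py
python3 -m jog '[[0.001,0,0,0,1]]'>/dev/null;python3 st.py
```

```text
clk 14.5 jig 0.0004 0.0209 0.0969 F -0.4 -11.7 12.1 rot [ 0.7785  0.6277 -0.0043  0.0027]
clk 14.6 jig 0.0003 0.0213 0.0969 F -0.3 -13.7 13.0 rot [ 0.7785  0.6276 -0.0046  0.0029]
clk 14.7 jig 0.0004 0.0214 0.0969 F -0.5 -15.8 14.8 rot [ 0.7787  0.6273 -0.0052  0.0032]
```

```bash
python3 -m jog '[[-0.002,0,0,0,1],[-0.002,0,0,0,1],[-0.002,0,0,0,1]]'>/dev/null;python3 st.py
python3 -m jog '[[0,0,-0.001,0,1],[0,0,-0.001,0,1]]'>/dev/null;python3 st.py
python3 -m jog '[[0,0,-0.001,0,1],[0,0,-0.001,0,1]]'>/dev/null;python3 st.py
```

```text
clk 15.0 jig 0.0004 0.021 0.0972 F -1.7 -3.3 11.5 rot [ 0.7777  0.6286 -0.0013  0.0013]
clk 15.2 jig 0.0002 0.0216 0.098 F 1.1 -4.4 -1.9 rot [ 7.775e-01  6.289e-01 -1.300e-03  7.000e-04]
clk 15.4 jig -0.0004 0.0217 0.0995 F 1.0 -5.1 -2.8 rot [ 7.773e-01  6.291e-01 -1.800e-03  2.000e-04]
```

```bash
python3 -m jog '[[-0.002,0,0,0,1],[-0.002,0,0,0,1],[-0.002,0,0,0,1]]'>/dev/null;python3 st.py
python3 -m jog '[[0,0,-0.004,0,1],[0,0,-0.01,0,1],[0,0,-0.02,0,1],[0,0,-0.03,0,1],[-0.02,0,-0.03,0,1],[-0.03,0,-0.02,0,1],[-0.03,0,0,0,1],[-0.03,0,0,0,1],[-0.02,0,0,0,1],[0,0,0,0,1],[0,0,0,0,1]]'>/dev/null;python3 st.py
python3 look.py w8 wrist;python3 look.py s8 side;  python3 - <<'E'
import cv2
a=cv2.imread('pics/s8.png')[120:270,220:400]; cv2.imwrite('pics/s8z.png',cv2.resize(a,None,fx=4,fy=4,interpolation=cv2.INTER_CUBIC))
a=cv2.imread('pics/w8.png')[100:260,260:540]; cv2.imwrite('pics/w8z.png',cv2.resize(a,None,fx=2.8,fy=2.8,interpolation=cv2.INTER_CUBIC))
E
```

```text
clk 15.7 jig 0.0002 0.0192 0.1004 F -0.4 0.7 -0.4 rot [ 7.765e-01  6.301e-01  1.000e-03 -4.000e-04]
clk 16.8 jig 0.0008 -0.1113 0.2149 F 0.4 1.2 -0.6 rot [7.769e-01 6.296e-01 9.000e-04 1.000e-04]
16.8 [ 0.261  0.596 -0.353  1.899  0.305  0.697  1.091] [ 0.51599006 -0.06659624  0.21792284] [7.769e-01 6.296e-01 9.000e-04 1.000e-04] [ 0.64  1.14 -0.59] 0.004411252147841316
16.85 [ 0.26   0.596 -0.353  1.899  0.305  0.697  1.091] [ 0.51610923 -0.06574669  0.21778744] [ 7.764e-01  6.302e-01  1.000e-03 -1.000e-04] [-1.06  0.03 -0.11] 0.0012421906438438868
```

View pics/w8z.png

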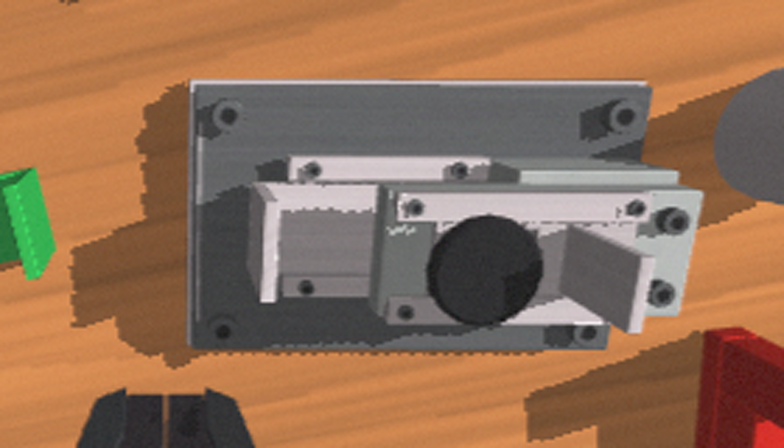

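View pics/s8z.png

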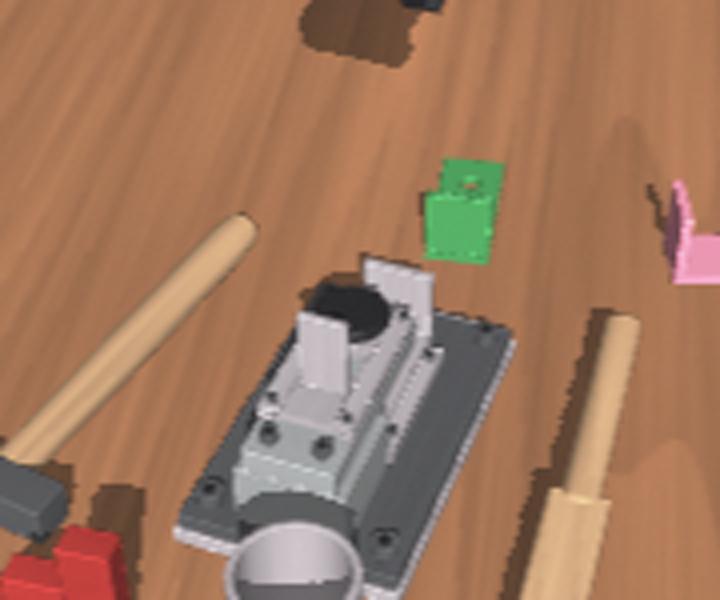

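```bash
python3 - <<'E'
from h import *
w=json.load(open('pics/w8.json'));s=json.load(open('pics/s8.json'));p=[.5386,.0424,-.2116,.003]
for n,c,o,k in(('w',w,(260,100),2.8),('s',s,(220,120),4)):
  q=lambda P:((proj(c,jw(p,P))-o)*k).round(0).tolist()
  print(n,'base corners',q([(-.06,-.1,.012),(-.06,.095,.012),(.06,-.1,.012)]))
  for t in(.010,.012,.014): print(' tab',t,'-y face top L/R',q([(-.013,.022+t,.118),(.013,.022+t,.118)]),'+y',q([(-.013,.027+t,.118),(.013,.027+t,.118)]))
  for d in(0,.002): print(' cleat outer top',d,q([(-.02,-.075-d,.062),(.02,-.075-d,.062)]))
  for t in (0,.011):print(' knob',t,q([(0,0,.110-t)]))
E
```

```text
w base corners [[193.0, 84.0], [648.0, 85.0], [190.0, 346.0]]
 tab 0.01 -y face top L/R [[619.0, 253.0], [605.0, 330.0]] +y [[635.0, 253.0], [621.0, 330.0]]
 tab 0.012 -y face top L/R [[625.0, 253.0], [611.0, 330.0]] +y [[641.0, 253.0], [627.0, 330.0]]
 tab 0.014 -y face top L/R [[631.0, 253.0], [617.0, 330.0]] +y [[647.0, 253.0], [633.0, 330.0]]
 cleat outer top 0 [[262.0, 198.0], [258.0, 298.0]]
 cleat outer top 0.002 [[256.0, 198.0], [253.0, 298.0]]
 knob 0 [[502.0, 285.0]]
 knob 0.011 [[489.0, 275.0]]
s base corners [[512.0, 333.0], [397.0, 583.0], [321.0, 285.0]]
 tab 0.01 -y face top L/R [[353.0, 322.0], [303.0, 309.0]] +y [[349.0, 329.0], [299.0, 316.0]]
 tab 0.012 -y face top L/R [[351.0, 325.0], [302.0, 312.0]] +y [[347.0, 331.0], [298.0, 318.0]]
 tab 0.014 -y face top L/R [[350.0, 327.0], [300.0, 315.0]] +y [[346.0, 334.0], [296.0, 321.0]]
 cleat outer top 0 [[435.0, 278.0], [368.0, 262.0]]
 cleat outer top 0.002 [[437.0, 276.0], [369.0, 260.0]]
 knob 0 [[352.0, 288.0]]
 knob 0.011 [[352.0, 304.0]]
```

```bash
python3 -m jog '[[0,0,0,0,1],[0,0,0,0,1]]'; python3 -c "
from plant import r
print(r.finish_job())"
```

```text
clock: 17.1
tool_pos: [0.5158, -0.0662, 0.2172]
eef_rot: [0.776, 0.63, 0.0, -0.0]
contact_force: [-0.1, -0.3, -0.2]
opening: 0.005
the job is handed in; nothing more can be done
None
```

The cleat is home, the pin is through its hole and the keeper is locked. I handed the job in at 17.1 s with the arm clear of everything.

- **Cleat:** I pushed it low on the upright leg until it stalled against the column. The force rose from about 2 N of drag to about 5 N, and the fingers stopped where home was expected.
- **Pin:** I pressed the knob about 12.7 mm with 11–12 N, and it did not catch at 5 mm, so it went through the hole.
- **Keeper:** Holding the knob down, I slid across and pushed the tab until it stopped. The sideways force peaked at about 16 N, roughly 10 N of it friction on the knob.
- **After release:** The upward force on the fingers was gone, so the pin stayed locked. The last pictures match the knob at 11 mm down and the cleat back face home to about 1–2 mm. The tab appears slightly past 14 mm (by about 2–3 mm), which I read as picture or calibration error at full travel.

The bystanders and look-alikes I could see in the last pictures looked undisturbed. I found no failed or conflicting checks beyond that tab reading.

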